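Pair the glass lids with their jars

ROBOT

A 6-joint arm with a two-finger parallel gripper is mounted at the origin on the work surface. World frame = base frame: x ahead of the robot, y to its left, z up, the work surface at z = 0. Lengths are in m, angles in rad, forces in N, time in s.
With the tool pointing down it reaches from about 0.35 to 0.8 m from the base axis. Payload 7.3 kg.
Tool frame: the origin (TCP) lies at the very end of the fingers, on their centre line; the grasp point (between the pads) lies 19 mm behind it; z points along the fingers, y is the line along which they close (so a half turn about z gives the same grasp; the last joint's range is limited). The gripper opens to 85 mm and grips with 20 to 120 N. Pads are 22 mm wide; open, the fingers measure 114 mm over their backs; the gripper's body (76 mm by 85 mm) begins 54 mm behind the grasp point. The pads swing forward as they close: fully open they stand 13 mm farther back than shut.
Start: joints at [-1.357, 0.342, 1.524, -0, 1.275, -0.146], TCP at [0.185, -0.491, 0.231] pointing down, gripper open.
Joint ranges: [-2.53, 2.53], [-0.77, 2.02], [0.04, 2.7], [-1, 4.14], [0.28, 2.66], [-3.11, 3.11]. Speed limits (rad/s): [2.57, 2.57, 3.14, 3.14, 3.14, 3.14].

INTERFACE

Orientations are given as a rotation vector (axis times angle).
In Python, from bench import * gives the robot as it stands.
- The arm moves only by the tool carry_out, never from a script. Its argument "rows" is a list that holds one entry, the list of rows, each a list of 4 numbers: the shift along the tool's x, y, z in mm, then the turn about the tool's z in degrees. In form: [[[tx, ty, tz, twist], ...]]. A call has 1 to 12 rows; each row is the pose to reach, as a shift and turn from the pose commanded when the call began, along the tool's axes at that moment; what a row does not reach only later rows make up. A row lasts 1/8 s, in which the tool goes at most 62.5 mm and 10.7 degrees, less where a joint would pass 70% of its speed; a pose out of reach is approached as far as the arm can. A call with a gripper value outside its range is refused whole. "hand" is the finger opening in mm, from 0 to 85.4, set as the call begins (left out, the last holds). The fingers move at their own pace and stop on an object; "force" is the grip in N (left out, the last holds). Time passes only in rows, so rows that repeat a pose let the fingers close. It gives the time, the measured TCP pose, the force, the opening and the grip force at its end, in the units of the state.
- sense(): the state, without advancing time (a new reading comes with each control period).
- read_camera(name): name is "scene" or "side" or "wrist"; returns the picture (384x512x3 uint8, red, green, blue); there is no depth.
- get_calibration(name): a dict with "mtx" (3x3 intrinsics, pixels), "distortion" ([k1, k2, p1, p2, k3] as OpenCV has them; the pictures are not rectified), "R" (3x3) and "t" (3): a world point X has camera coordinates R X + t; the wrist camera has in their place "T_tool_cam" (4x4, takes a point from camera to tool coordinates, whose origin is the TCP and whose axes are the flange's). Camera axes: x right, y down, z forward; pixel columns grow to the right and rows downward; lengths in m; the calibration is good to about 2 mm. A picture is of the moment at which its call begins: read the wrist's pose just before it. get_calibration takes no time and is no camera call.
- close_job(): hands the job in; it is judged then, once.
The state is a dict: "clock": time; "joint_positions": joint angles; "qd": joint speeds; "joint_torque": joint torques, N m; "tcp_pos": TCP position; "ee_rot": TCP orientation; "wrist_force": force on the tool from outside, world axes, zero at the start; "ft_torque": the same for the moment, N m; "finger_gap": finger opening in m; "gripper_force": force on a finger pad.
Only numpy, scipy, OpenCV 4.12 (cv2) and the standard library are available. Lean on these libraries where they do the work, as an engineer would, in place of code of your own. Each camera call takes 0.05 s, during which the arm holds its last target. There are 200 camera calls.

TASK

Four green glass jars (large round, small round, six-sided and oblong) and their lids have come to the fitting bench mixed up: put every lid, knob up, on the jar it was made for, so that it sits flat and centred on the rim all round and its corners line up with the jar's. Set the glass down gently, leave each jar standing where it is, and do not disturb the paperweight and the hand file lying among them.

Things in the scene. Friction and masses are not known exactly. Their poses are not given: they have to be found in the camera images.
- lid_large_mid (a point): Loose green glass lid (sizes in mm), round, 96 mm across, 48 high, knob up (z). Point: on the axis, 24 above its underside. From the underside: locating boss 8 high, 5 to 9 clear of its jar's mouth; rim plate from 8 to 12 (15 near the knob); round knob 26 across from 22 to 47, to grip. 0.1 to 0.3 kg.
- lid_small_mid (a point): Loose green glass lid (sizes in mm), round, 70 mm across, 48 high, knob up (z). Point: on the axis, 24 above its underside. From the underside: locating boss 8 high, 5 to 9 clear of its jar's mouth; rim plate from 8 to 12 (15 near the knob); round knob 26 across from 22 to 47, to grip. 0.1 to 0.3 kg.
- lid_hex_mid (a point): Loose green glass lid (sizes in mm), six-sided, 80 mm across flats, 92 mm across corners; x axis through the middle of a flat side, 48 high, knob up (z). Point: on the axis, 24 above its underside. From the underside: locating boss 8 high, 5 to 9 clear of its jar's mouth; rim plate from 8 to 12 (15 near the knob); round knob 26 across from 22 to 47, to grip. 0.1 to 0.3 kg.
- lid_oblong_mid (a point): Loose green glass lid (sizes in mm), oblong with cut corners, 108 mm along its x axis by 72 mm along its y axis, 48 high, knob up (z). Point: on the axis, 24 above its underside. From the underside: locating boss 8 high, 5 to 9 clear of its jar's mouth; rim plate from 8 to 12 (15 near the knob); round knob 26 across from 22 to 47, to grip. 0.1 to 0.3 kg.
- jar_large: Loose open large round jar of green glass, round, 92 mm across outside, mouth 80 mm across, 70 mm high, wall 6 mm, floor 8 mm, standing upright on the mat. Origin at the centre of its underside, z up. Seated, the lid's plate lies on the rim, 70 mm above this origin, so the lid's point is 86 mm above it.
- jar_small: Loose open small round jar of green glass, round, 66 mm across outside, mouth 54 mm across, 56 mm high, wall 6 mm, floor 8 mm, standing upright on the mat. Origin at the centre of its underside, z up. Seated, the lid's plate lies on the rim, 56 mm above this origin, so the lid's point is 72 mm above it.
- jar_hex: Loose open hexagonal jar of green glass, six-sided, 76 mm across flats outside, mouth 64 mm across flats; x axis through the middle of a flat side, 64 mm high, wall 6 mm, floor 8 mm, standing upright on the mat. Origin at the centre of its underside, z up. Seated, the lid's plate lies on the rim, 64 mm above this origin, so the lid's point is 80 mm above it.
- jar_oblong: Loose open oblong jar of green glass, oblong with cut corners, outside 104 mm along its x axis by 68 mm along its y axis, mouth 92 by 56 mm, 48 mm high, wall 6 mm, floor 8 mm, standing upright on the mat. Origin at the centre of its underside, z up. Seated, the lid's plate lies on the rim, 48 mm above this origin, so the lid's point is 64 mm above it.
- paperweight_mid (a point): Loose round amber glass paperweight, 50 mm across, 40 mm high, among the jars; the point is its centre, 20 mm up. Leave it alone.
- diamond_file_mid (a point): Loose grey diamond hand file, 56 by 26 mm, 16 mm high, lying among the jars; the point is its centre, 8 mm up. Leave it alone.
Mind the look-alikes: they are no part of the job. What is shaped like the jar_hex but orange is not meant. What is shaped like the part that bears lid_small_mid but pink is not meant.

How it is judged:
At the end, for the whole second after the job is handed in: Every lid at rest, released, on its own jar: within 9 mm of its axis, level within 0.08 rad, height -4 to +3 mm; oblong and six-sided lids turned to match within 0.2 rad (either equivalent way). Every jar upright, within 30 mm of its start (horizontal distance between lid_large_mid and jar_large below 0.009 m and z of lid_large_mid in the frame of jar_large between 0.082 and 0.089 m and angle between each of lid_large_mid, jar_large, lid_small_mid, jar_small, lid_hex_mid, jar_hex, lid_oblong_mid, jar_oblong's own z axis and vertical below 0.08 rad and distance of each of jar_large, jar_small, jar_hex, jar_oblong from where it was at the start of the episode below 0.03 m and linear speed of each of lid_large, jar_large, lid_small, jar_small, lid_hex, jar_hex, lid_oblong, jar_oblong below 0.02 m/s and horizontal distance between lid_small_mid and jar_small below 0.009 m and z of lid_small_mid in the frame of jar_small between 0.068 and 0.075 m and horizontal distance between lid_hex_mid and jar_hex below 0.009 m and z of lid_hex_mid in the frame of jar_hex between 0.076 and 0.083 m and horizontal distance between lid_oblong_mid and jar_oblong below 0.009 m and z of lid_oblong_mid in the frame of jar_oblong between 0.06 and 0.067 m and angle between the x axis of lid_oblong_mid and the x axis of jar_oblong, either way round below 0.2 rad and (angle between the x axis of lid_hex_mid and the x axis of jar_hex, either way round below 0.2 rad or angle between the x axis of lid_hex_mid and the x axis of jar_hex, either way round between 0.847 and 1.247 rad)); the robot touches nothing.
It fails at once if the paperweight or the hand file is pushed more than 25 mm from its place (distance of any of paperweight_mid, diamond_file_mid from where it was at the start of the episode above 0.025 m).
It fails at once if a jar is knocked over (angle between any of jar_large, jar_small, jar_hex, jar_oblong's own z axis and vertical above 0.5 rad).
It fails at once if a lid is dropped (falls freely more than about 12 mm, reaching 0.5 m/s) ((linear speed of lid_large above 0.5 m/s and contact force between lid_large and the fingers below 0.1 N) or (linear speed of lid_small above 0.5 m/s and contact force between lid_small and the fingers below 0.1 N) or (linear speed of lid_hex above 0.5 m/s and contact force between lid_hex and the fingers below 0.1 N) or (linear speed of lid_oblong above 0.5 m/s and contact force between lid_oblong and the fingers below 0.1 N)).
It fails at once if a lid is pressed on its jar with more than 60 N (contact force between lid_large and jar_large above 60 N or contact force between lid_small and jar_small above 60 N or contact force between lid_hex and jar_hex above 60 N or contact force between lid_oblong and jar_oblong above 60 N).
It also fails if it takes over 120 s, if anything falls off the work surface, if the arm or the gripper's body presses on something with over 40 N, if the wrist force passes 120 N, or if a joint passes its speed limit or range.

## Working session

There is one attempt and no reset: what is moved stays moved. The work goes in short steps, Python scripts to look and compute and a tool call to move; the robot and the scene stay as the last step left them, time stands still between calls to the robot, and variables do not carry over. Pictures are saved under pics/ and viewed, at most 14 in all, crops included, and the job is handed in when it is done.

Besides the shell and the picture viewer there is one more tool, called after ">>>" as name([rows], argument=value, ...), one row to a line, values as JSON. carry_out: Moves the arm, as the interface text tells. Its arguments: {"type":"object","properties":{"rows":{"type":"array"},"hand":{"type":"number"},"force":{"type":"number"}},"required":["rows"]}

```bash
mkdir -p pics; ls
python3 - <<'E'
from bench import *
import cv2
s=sense();print(s)
for n in("scene","side","wrist"):
    im=read_camera(n);cv2.imwrite(f"pics/{n}0.png",im[:,:,::-1])
    c=get_calibration(n);print(n,{k:(v.round(4).tolist() if hasattr(v,'round') else v) for k,v in c.items()})
a=[cv2.imread(f"pics/{n}0.png") for n in("scene","side")]
for n,i in zip(("scene","side"),a): cv2.imwrite(f"pics/{n}0b.png",cv2.resize(i,(800,600),interpolation=cv2.INTER_CUBIC))
E
```

```text
pics
{'clock': 0.0, 'joint_positions': array([-1.35699713e+00,  3.42721575e-01,  1.52502482e+00,  3.08384766e-05,
        1.27537996e+00, -1.46009144e-01]), 'qd': array([-1.01444852e-03, -1.56262876e-05,  7.63882527e-04,  9.14430651e-04,
        5.62066400e-04, -5.35854417e-04]), 'joint_torque': array([ 1.00420679e-03, -4.33674788e+01, -2.46009207e+01, -7.91185767e-05,
        7.90988153e-03, -1.37426565e-05]), 'tcp_pos': array([ 0.18478974, -0.49097965,  0.23062383]), 'ee_rot': array([-3.08938347e+00, -5.61853442e-01,  3.53192878e-05]), 'wrist_force': array([0.18544682, 0.37995745, 0.57150836]), 'ft_torque': array([-0.03088971, -0.00101811,  0.01219158]), 'gripper_force': 0.0, 'finger_gap': 0.08577224200016453}
scene {'mtx': [[363.9424, 0.0, 257.0013], [0.0, 363.9424, 190.0336], [0.0, 0.0, 1.0]], 'distortion': [-0.0807, 0.0, 0.0, 0.0, 0.0], 'R': [[-0.2571, 0.9661, 0.0225], [0.5708, 0.1706, -0.8032], [-0.7798, -0.1937, -0.5953]], 't': [0.0854, -0.2215, 1.3417]}
side {'mtx': [[348.5776, 0.0, 251.1178], [0.0, 348.5776, 184.7338], [0.0, 0.0, 1.0]], 'distortion': [-0.0572, 0.0, 0.0, 0.0, 0.0], 'R': [[0.9983, -0.0575, 0.0135], [-0.0268, -0.6446, -0.764], [0.0526, 0.7623, -0.6451]], 't': [-0.4284, 0.0688, 0.8469]}
wrist {'mtx': [[267.7683, 0.0, 257.1628], [0.0, 267.7683, 189.6201], [0.0, 0.0, 1.0]], 'distortion': [-0.0338, 0.0, 0.0, 0.0, 0.0], 'T_tool_cam': [[0.0009, -0.9638, -0.2665, 0.0676], [1.0, 0.0009, 0.0004, 0.0012], [-0.0002, -0.2665, 0.9638, -0.1412], [0.0, 0.0, 0.0, 1.0]]}
```

View pics/scene0b.png

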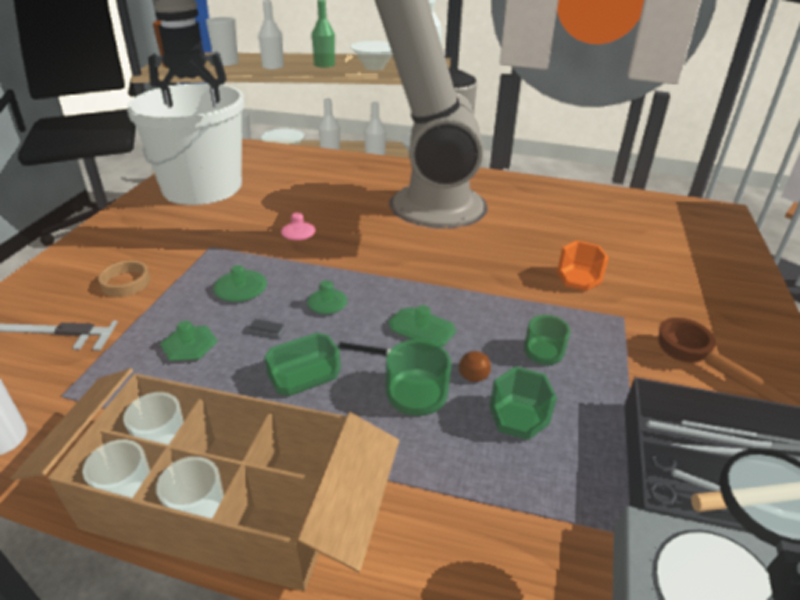

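View pics/side0b.png

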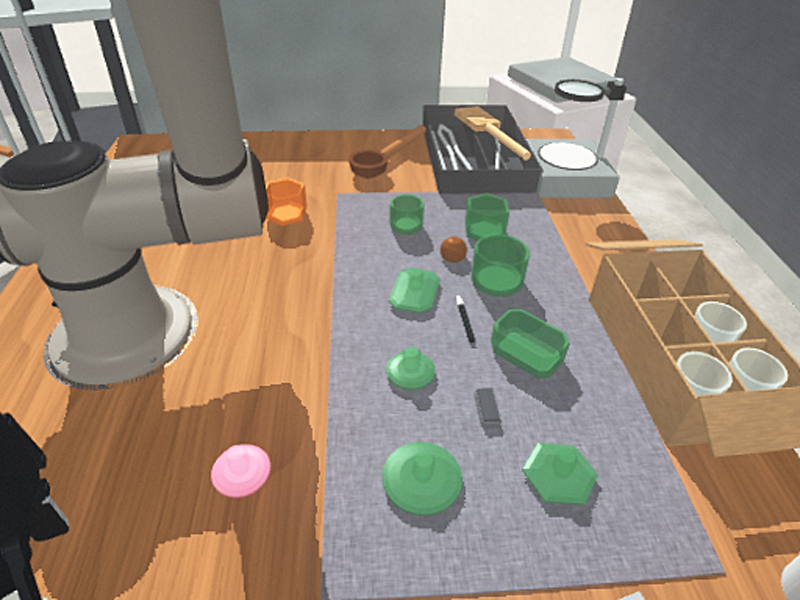

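The scene view (800x600 scale) shows these:
- **Green lids:** large (238,283), small (326,297), hex (188,341), oblong (421,325).
- **Green jars:** oblong (303,363), large (418,375), hex (523,403), small (547,338).
- **Not meant:** orange hex jar (582,265) and pink small lid (298,228).
- **Leave alone:** file (265,328) and paperweight (474,366). A pen also lies at (365,348).

The side view shows the same items: lids at (424,478), (411,368), (560,473), (415,290); jars at (530,341), (500,263), (487,217), (406,213).

I choose the green ones.

```bash
cat > h.py <<'E'
from bench import *
import numpy as np, cv2
from scipy.spatial.transform import Rotation as Ro
def cam(n,s=None):
    c=get_calibration(n)
    if n=="wrist":
        T=np.eye(4);T[:3,:3]=Ro.from_rotvec(s["ee_rot"]).as_matrix();T[:3,3]=s["tcp_pos"]
        M=T@np.array(c["T_tool_cam"]);R=M[:3,:3].T;t=-R@M[:3,3]
    else: R,t=np.array(c["R"]),np.array(c["t"])
    return dict(K=np.array(c["mtx"]),d=np.array(c["distortion"]),R=R,t=t,C=-R.T@t)
def rays(c,px):
    u=cv2.undistortPoints(np.float64(px).reshape(-1,1,2),c["K"],c["d"]).reshape(-1,2)
    r=np.c_[u,np.ones(len(u))]@c["R"];return r/np.linalg.norm(r,axis=1)[:,None]
def onz(c,px,z):
    r=rays(c,px);return (c["C"]+r*((z-c["C"][2])/r[:,2])[:,None])
def proj(c,X): return cv2.projectPoints(np.float64(X).reshape(-1,1,3),cv2.Rodrigues(c["R"])[0],c["t"],c["K"],c["d"])[0].reshape(-1,2)
def meet(cs,ps):
    A=0;b=0
    for c,p in zip(cs,ps):
        r=rays(c,[p])[0];P=np.eye(3)-np.outer(r,r);A=A+P;b=b+P@c["C"]
    return np.linalg.solve(A,b)
def blobs(im,amin=150):
    hsv=cv2.cvtColor(im,cv2.COLOR_RGB2HSV)
    m=cv2.inRange(hsv,(45,90,30),(85,255,255));m=cv2.morphologyEx(m,cv2.MORPH_CLOSE,np.ones((3,3)))
    cs=cv2.findContours(m,cv2.RETR_EXTERNAL,cv2.CHAIN_APPROX_NONE)[0]
    return [c for c in cs if cv2.contourArea(c)>amin]
def cen(c):
    m=cv2.moments(c);return np.array([m["m10"],m["m01"]])/m["m00"]
def go(x,y,z,yaw=None,s=None):
    """tool-axis shift mm and twist deg to bring TCP there; yaw=desired direction of tool y in world (deg), mod 180"""
    s=s or sense();R=Ro.from_rotvec(s["ee_rot"]).as_matrix()
    d=R.T@(np.array([x,y,z])-s["tcp_pos"])*1000
    y0=np.degrees(np.arctan2(R[1,1],R[0,1]))
    tw=0 if yaw is None else -((yaw-y0+90)%180-90)
    print("shift",d.round(1),"twist",round(tw,1),"yaw now",round(y0,1),"j6",s["joint_positions"][5].round(2),"tilt",np.degrees(np.arccos(-R[2,2])).round(2))
E
python3 - <<'E'
from h import *
S={"lidL":((238,283),(424,478)),"lidS":((326,297),(411,368)),"lidH":((188,341),(560,473)),"lidO":((421,325),(415,290)),
"jarO":((303,363),(530,341)),"jarL":((418,375),(500,263)),"jarH":((523,403),(487,217)),"jarS":((547,338),(406,213))}
B={};C={}
for n in("scene","side"):
    im=cv2.imread(f"pics/{n}0.png")[:,:,::-1].copy();C[n]=cam(n)
    B[n]=[(cen(c),cv2.contourArea(c)) for c in blobs(im,100)]
for k,v in S.items():
    ps=[]
    for n,p in zip(("scene","side"),v):
        p=np.array(p)*.64;b=min(B[n],key=lambda b:np.linalg.norm(b[0]-p));ps.append(b[0])
    X=meet([C["scene"],C["side"]],ps)
    print(k,X.round(3),[np.linalg.norm(proj(C[n],X)[0]-p).round(1) for n,p in zip(("scene","side"),ps)],[p.round() .tolist() for p in ps])
for k,a,b in(("pw",(474,366),(453,249)),("file",(265,328),(488,411))):
    print(k,meet([C["scene"],C["side"]],[np.array(a)*.64,np.array(b)*.64]).round(3))
go(0.5,-0.14,0.24)
im=cv2.imread("pics/side0.png")[110:350,200:420]
cv2.imwrite("pics/crop1.png",cv2.resize(im,None,fx=2.5,fy=2.5,interpolation=cv2.INTER_CUBIC))
E
```

```text
lidL [ 0.45  -0.28   0.011] [np.float64(1.0), np.float64(1.5)] [[153.0, 182.0], [272.0, 308.0]]
lidS [ 0.451 -0.108  0.015] [np.float64(0.9), np.float64(1.1)] [[209.0, 191.0], [264.0, 237.0]]
lidH [ 0.618 -0.283  0.012] [np.float64(0.5), np.float64(0.7)] [[120.0, 219.0], [359.0, 303.0]]
lidO [ 0.494  0.088 -0.025] [np.float64(7.4), np.float64(7.1)] [[268.0, 231.0], [268.0, 186.0]]
jarO [ 0.626 -0.076  0.029] [np.float64(0.2), np.float64(0.2)] [[194.0, 232.0], [338.0, 219.0]]
jarL [0.609 0.102 0.069] [np.float64(2.4), np.float64(2.1)] [[268.0, 231.0], [316.0, 158.0]]
jarH [0.624 0.234 0.007] [np.float64(12.9), np.float64(9.5)] [[334.0, 257.0], [316.0, 158.0]]
jarS [0.473 0.273 0.023] [np.float64(0.3), np.float64(0.2)] [[348.0, 221.0], [261.0, 140.0]]
pw [0.55  0.172 0.02 ]
file [ 0.547 -0.181  0.009]
shift [ 418.6 -217.6   -8.9] twist 0 yaw now -69.4 j6 -0.15 tilt 0.07
```

View pics/crop1.png

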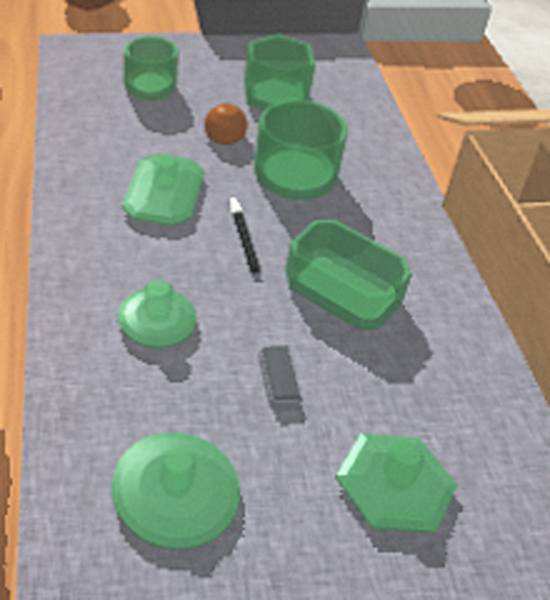

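The crop confirms the four green lids on the left and below, the four green open jars on the upper right, the amber paperweight at (226,124) and the file at (281,373). The pink lid and orange jar are off the mat. Next I move to a wrist view over the lids.

>>> carry_out([
  [[48, -21, -2, 4], [95, -42, -4, 8], [142, -63, -6, 12], [190, -85, -8, 16], [237, -106, -9, 20], [285, -127, -9, 20.6], [332, -148, -9, 20.6], [379, -169, -9, 20.6], [379, -169, -9, 20.6], [379, -169, -9, 20.6]],
], hand=50, force=35)

```text
clock: 1.4
tcp_pos: [0.4798, -0.1997, 0.2399]
ee_rot: [-3.142, -0.002, 0.002]
wrist_force: [0.3, 0.1, -0.2]
finger_gap: 0.05
gripper_force: 0.0
```

```bash
cat > look.py <<'E'
import sys
from h import *
n=sys.argv[1];s=sense();im=read_camera("wrist");np.savez(f"pics/{n}.npz",im=im,p=s["tcp_pos"],r=s["ee_rot"])
v=im[:,:,::-1].copy();C=cam("wrist",s)
print("tcp",s["tcp_pos"].round(4),"F",s["wrist_force"].round(1),"t",round(s["clock"],2))
for c in blobs(im,300):
    e=cen(c);print(e.round(1),int(cv2.contourArea(c)),"z.012:",onz(C,[e],.012)[0][:2].round(4),"z.06:",onz(C,[e],.06)[0][:2].round(4))
    cv2.drawContours(v,[c],-1,(255,0,255),1)
cv2.imwrite(f"pics/{n}.png",v)
go(*s["tcp_pos"],-90)
E
python3 look.py w1
```

```text
tcp [ 0.4798 -0.1997  0.2399] F [ 0.3  0.1 -0.2] t 1.4
[193.8 187.4] 1595 z.012: [ 0.4486 -0.1104] z.06: [ 0.4615 -0.1222]
[312.  186.7] 3240 z.012: [ 0.45   -0.2793] z.06: [ 0.4627 -0.2691]
[ 68.7 172.3] 3233 z.012: [0.4707 0.0684] z.06: [0.4807 0.0334]
[321.8  59. ] 3513 z.012: [ 0.618  -0.2829] z.06: [ 0.6089 -0.2722]
[28.2 62.1] 4194 z.012: [0.6174 0.0977] z.06: [0.6084 0.0589]
[153.4  47.3] 5848 z.012: [ 0.6318 -0.0697] z.06: [ 0.6209 -0.0867]
shift [ 0.2 -0.5  0.1] twist -0.0 yaw now -90.0 j6 1.03 tilt 0.04
```

View pics/w1.png

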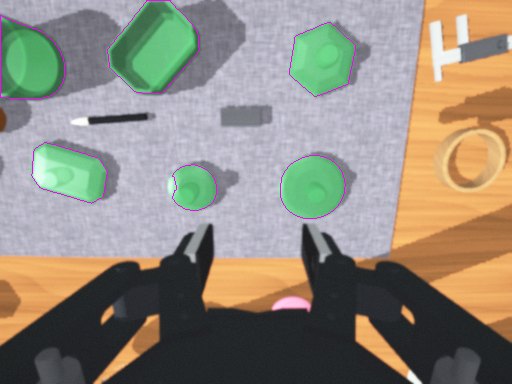

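The wrist view shows the large lid (312,187), small lid (194,187), hex lid (322,59), oblong lid (69,172), oblong jar (155,47), part of the large jar (28,62), the file (245,116) and the pen (110,119). Highlights nibble at the masks, so I'll use hulls. Next is the view over the jars.

>>> carry_out([
  [[5, -45, 0, 0], [10, -90, 0, 0], [15, -135, 0, 0], [20, -180, 0, 0], [25, -225, 0, 0], [30, -270, 0, 0], [40, -320, 0, 0], [50, -350, 0, 0], [50, -350, 0, 0], [50, -350, 0, 0]],
])

```text
clock: 2.7
tcp_pos: [0.5299, 0.1487, 0.2401]
ee_rot: [3.141, -0.002, -0.001]
wrist_force: [0.8, -0.4, -0.3]
finger_gap: 0.05
gripper_force: 0.0
```

```bash
python3 look.py w2
```

```text
tcp [0.5299 0.1487 0.2401] F [ 0.8 -0.4 -0.3] t 2.7
[428.3 219.7] 1526 z.012: [ 0.4487 -0.1095] z.06: [ 0.4681 -0.0761]
[164.9 212.6] 2194 z.012: [0.4606 0.2831] z.06: [0.4785 0.2655]
[310.9 204.9] 2928 z.012: [0.4726 0.0691] z.06: [0.4889 0.0793]
[171.7  93.2] 4212 z.012: [0.6268 0.2593] z.06: [0.6231 0.2448]
[303.   97.6] 5348 z.012: [0.6211 0.0871] z.06: [0.6181 0.095 ]
[438.9  92.4] 5511 z.012: [ 0.6293 -0.0938] z.06: [ 0.6253 -0.0624]
shift [ 0.  -0.1  0.1] twist -0.1 yaw now -90.1 j6 1.71 tilt 0.04
```

View pics/w2.png

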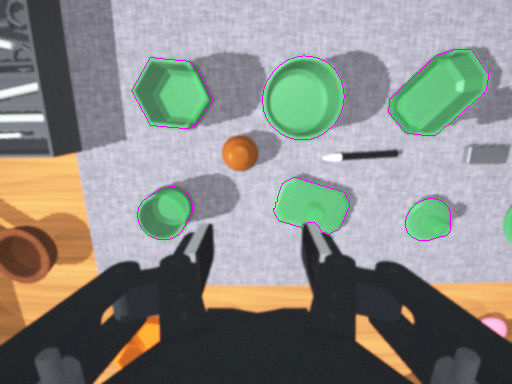

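The view shows the hex jar (172,93), large jar (303,98), oblong jar (439,92), small jar (165,213), oblong lid (311,205), small lid (428,220) and the paperweight (240,153). Two more views will give parallax for the rim heights.

>>> carry_out([
  [[0, -30, 0, 0], [0, -60, 0, 0], [0, -90, 0, 0], [0, -110, 0, 0], [0, -110, 0, 0], [0, -110, 0, 0]],
])

```text
clock: 3.5
tcp_pos: [0.5301, 0.2591, 0.2402]
ee_rot: [3.141, -0.001, -0.0]
wrist_force: [-0.4, 0.1, -0.5]
finger_gap: 0.0499
gripper_force: 0.0
```

```bash
python3 look.py w3
```

```text
tcp [0.5301 0.2591 0.2402] F [-0.4  0.1 -0.5] t 3.5
[494.6 219.7] 1222 z.012: [ 0.4484 -0.1043] z.06: [ 0.4679 -0.0572]
[245.9 213.3] 2014 z.012: [0.4599 0.2742] z.06: [0.4779 0.2721]
[385.2 205.7] 2991 z.012: [0.4714 0.0697] z.06: [0.4879 0.0942]
[493.1 105.5] 2208 z.012: [ 0.6144 -0.0626] z.06: [ 0.6123 -0.0209]
[394.3  99.3] 6150 z.012: [0.6202 0.0759] z.06: [0.6174 0.0996]
[266.7  92.6] 3809 z.012: [0.6274 0.2453] z.06: [0.6236 0.2469]
shift [-0.  -0.   0.1] twist -0.0 yaw now -90.0 j6 1.9 tilt 0.03
```

>>> carry_out([
  [[3, 40, 0, 0], [6, 85, 0, 0], [9, 130, 0, 0], [12, 175, 0, 0], [15, 220, 0, 0], [18, 255, 0, 0], [20, 270, 0, 0], [20, 270, 0, 0], [20, 270, 0, 0]],
])

```text
clock: 4.68
tcp_pos: [0.5499, -0.0088, 0.2403]
ee_rot: [-3.141, -0.001, 0.0]
wrist_force: [-0.3, 0.2, -0.6]
finger_gap: 0.0503
gripper_force: 0.0
```

```bash
python3 look.py w4
cat > fit.py <<'E'
from h import *
H=dict(jarL=.07,jarS=.056,jarH=.064,jarO=.048,lidL=.012,lidS=.012,lidH=.012,lidO=.012)
G=dict(jarL=(.61,.095),jarS=(.473,.273),jarH=(.624,.25),jarO=(.626,-.07),lidL=(.45,-.279),lidS=(.4486,-.11),lidH=(.618,-.283),lidO=(.472,.069))
def edges(h,k):
    a=cv2.approxPolyDP(h.astype(np.float32),.004,True)[:,0];e=np.roll(a,-1,0)-a;L=np.hypot(*e.T);t=np.arctan2(e[:,1],e[:,0])
    if k[-1]=="H": return np.degrees(np.angle(np.sum(L**2*np.exp(6j*t)))/6)%60+30   # normal of flat, mod 60
    t0=t[np.argmax(L)];m=np.abs(np.sin(t-t0))<.25
    return np.degrees(np.angle(np.sum((L**2*np.exp(2j*t))[m]))/2)%180          # along long side
def shape(k,yaw,g=0):
    a=k[:3]=="lid"
    th=np.radians(yaw)
    if k[-1] in"LS":
        r={"L":.046,"S":.033}[k[-1]]+.002*a;t=np.arange(0,2*np.pi,.05);return r*np.c_[np.cos(t),np.sin(t)]
    if k[-1]=="H":
        R=(.038+.002*a)/np.cos(np.pi/6);t=th+np.pi/6+np.arange(6)*np.pi/3;return R*np.c_[np.cos(t),np.sin(t)]
    x,y,c=.052+.002*a,.034+.002*a,.018
    P=np.array([(x,y-c),(x-c,y),(c-x,y),(-x,y-c),(-x,c-y),(c-x,-y),(x-c,-y),(x,c-y)])
    return P@np.array([[np.cos(th),np.sin(th)],[-np.sin(th),np.cos(th)]])
def fit(name,k,z,g,yaw=None):
    d=np.load(f"pics/{name}.npz");C=cam("wrist",dict(tcp_pos=d["p"],ee_rot=d["r"]))
    best=None
    for c in blobs(d["im"],300):
        x,y,w,h=cv2.boundingRect(c)
        if x<2 or y<2 or x+w>510 or y+h>382: continue
        P=onz(C,cv2.convexHull(c)[:,0],z)[:,:2];e=P.mean(0)
        if np.linalg.norm(e-g)<.05: best=P
    if best is None:return None
    yw=0 if k[-1] in"LS" else edges(best,k) if yaw is None else yaw
    o=best.mean(0)-C["C"][:2];off=np.linalg.norm(o);o/=off
    U=np.array([(np.cos(t),np.sin(t)) for t in np.arange(0,6.28,.1)]);U=U[U@o>.0] if k[:3]=="jar" else U
    hm=(U@best.T).max(1)-(U@shape(k,yw).T).max(1)
    c,r,*_=np.linalg.lstsq(np.c_[U,np.ones(len(U))] ,hm,rcond=None)
    return c[:2],yw,c[2],off,len(best)
E
python3 - <<'E'
from fit import *
for k in H:
    out={}
    for n in("w1","w2","w3","w4"):
        f=fit(n,k,H[k],G[k])
        if f: out[n]=f;print(k,n,f[0].round(4),"yaw",round(f[1],1),"size+mm",round(f[2]*1000,1),"off",round(f[3],2))
    # height from parallax: z minimising spread of centres
    if len(out)>1:
        zs=np.arange(0,.1,.002);sp=[np.std([fit(n,k,z,G[k],out[n][1])[0] if fit(n,k,z,G[k],out[n][1]) else (9,9) for n in out],axis=0).sum() for z in zs]
        print("   rim/plate height by parallax:",zs[np.argmin(sp)].round(3),"spread mm",round(min(sp)*1000,1))
E
```

```text
tcp [ 0.5499 -0.0088  0.2403] F [-0.3  0.2 -0.6] t 4.67
[329.6 225.6] 703 z.012: [ 0.4603 -0.1182] z.06: [ 0.4807 -0.1041]
[433.6 231.3] 2676 z.012: [ 0.4505 -0.2787] z.06: [ 0.4723 -0.2438]
[ 58.3 224.7] 2362 z.012: [0.46   0.2914] z.06: [0.4805 0.2523]
[205.2 217. ] 2480 z.012: [0.4738 0.0666] z.06: [0.4925 0.0566]
[457.7 117.2] 2845 z.012: [ 0.6185 -0.2828] z.06: [ 0.6184 -0.2473]
[ 50.2 112.1] 4717 z.012: [0.6244 0.2708] z.06: [0.6235 0.2343]
[166.2 116.4] 5448 z.012: [0.6173 0.1119] z.06: [0.6174 0.0961]
[314.4 108.2] 4588 z.012: [ 0.628  -0.0858] z.06: [ 0.6267 -0.0759]
shift [-0.   0.2  0. ] twist 0.1 yaw now -89.9 j6 1.41 tilt 0.02
jarL w2 [0.6162 0.0956] yaw 0 size+mm -1.4 off 0.06
jarL w3 [0.6164 0.0955] yaw 0 size+mm -1.5 off 0.16
jarL w4 [0.6158 0.0964] yaw 0 size+mm -0.8 off 0.1
   rim/plate height by parallax: 0.072 spread mm 0.5
jarS w2 [0.4703 0.2731] yaw 0 size+mm -1.5 off 0.17
jarS w3 [0.4708 0.273 ] yaw 0 size+mm -1.3 off 0.12
jarS w4 [0.4681 0.2734] yaw 0 size+mm -3.8 off 0.31
   rim/plate height by parallax: 0.056 spread mm 1.3
jarH w2 [0.6224 0.2476] yaw 54.6 si
[... 464 characters left out ...]
m/plate height by parallax: 0.012 spread mm 0.4
lidS w1 [ 0.4479 -0.1091] yaw 0 size+mm -1.0 off 0.13
lidS w2 [ 0.4474 -0.1104] yaw 0 size+mm 0.7 off 0.29
lidS w4 [ 0.4554 -0.114 ] yaw 0 size+mm -5.8 off 0.19
   rim/plate height by parallax: 0.014 spread mm 5.7
lidH w1 [ 0.6169 -0.283 ] yaw 82.0 size+mm -1.2 off 0.11
lidH w4 [ 0.6175 -0.283 ] yaw 82.3 size+mm -0.9 off 0.28
   rim/plate height by parallax: 0.012 spread mm 0.3
lidO w1 [0.4694 0.0688] yaw 72.5 size+mm 0.0 off 0.29
lidO w2 [0.47   0.0686] yaw 73.0 size+mm -0.4 off 0.15
lidO w3 [0.4703 0.0689] yaw 72.5 size+mm -0.2 off 0.23
lidO w4 [0.4698 0.0682] yaw 72.1 size+mm -0.7 off 0.16
   rim/plate height by parallax: 0.012 spread mm 0.6
```

The measurements agree across views: plates are at 12 mm, and rims at 72, 56, 66 and 48 mm, as described. Positions agree to about 1 mm. I start with the oblong lid: lid at (0.470,0.0686) yaw 72.5, jar at (0.626,-0.078) yaw 134.4, so a +62° world turn.

>>> carry_out([
  [[-27, -26, 40, 0], [-54, -52, 80, 0], [-80, -77, 120, 0], [-80, -77, 150, 0], [-80, -77, 180, 0], [-80, -77, 200, 0], [-80, -77, 212, 0], [-80, -77, 220, 0], [-80, -77, 222, 0], [-80, -77, 222, 0]],
])

```text
clock: 5.98
tcp_pos: [0.4704, 0.0672, 0.0187]
ee_rot: [3.142, 0.0, 0.001]
wrist_force: [-0.4, -0.6, -0.2]
finger_gap: 0.0505
gripper_force: 0.0
```

>>> carry_out([
  [[0, 0, 0, 0], [0, 0, 0, 0], [0, 0, 0, 0], [0, 0, 0, 0], [0, 0, 0, 0], [0, 0, 0, 0]],
], hand=15, force=35)

```text
clock: 6.72
tcp_pos: [0.4704, 0.0673, 0.0189]
ee_rot: [-3.142, -0.0, -0.002]
wrist_force: [-0.9, 0.2, 6.8]
finger_gap: 0.0248
gripper_force: 34.2
```

>>> carry_out([
  [[0, 0, -6, 0], [0, 0, -20, 0], [0, 0, -45, 0], [0, 0, -75, 0], [0, 0, -105, 0], [0, 0, -130, 0], [0, 0, -140, 0], [0, 0, -140, 0], [0, 0, -140, 0]],
])

```text
clock: 7.85
tcp_pos: [0.4693, 0.0672, 0.1574]
ee_rot: [3.142, 0.0, -0.003]
wrist_force: [1.7, 0.1, -1.1]
finger_gap: 0.0251
gripper_force: 34.5
```

```bash
python3 look.py g1; python3 -c "
from h import *
go(.6258,-.0783,.15)"
```

```text
tcp [0.4693 0.0672 0.1574] F [ 1.7  0.1 -1.1] t 7.85
[411.4 197.2] 2753 z.012: [ 0.4491 -0.1088] z.06: [ 0.4639 -0.0795]
[255.5 220.7] 13396 z.012: [0.4208 0.0678] z.06: [0.4403 0.0676]
[ 57.1 183.6] 4362 z.012: [0.4646 0.291 ] z.06: [0.4769 0.2534]
[410.5  32.5] 6880 z.012: [ 0.617  -0.0833] z.06: [ 0.6037 -0.0583]
[219.5  34. ] 7569 z.012: [0.6139 0.1026] z.06: [0.6011 0.0965]
[55.8 31.5] 6676 z.012: [0.6187 0.2638] z.06: [0.6051 0.2307]
shift [-0.   0.  -0.1] twist 0.0 yaw now -90.0 j6 1.55 tilt 0.12
shift [156.4 145.6   7. ] twist 0 yaw now -90.0 j6 1.55 tilt 0.12
```

View pics/g1.png

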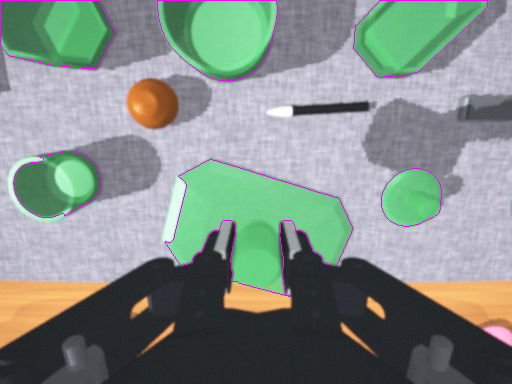

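The oblong lid hangs level in the fingers at (258,225), with its long edge at about 73° world, unchanged. I carry it to the oblong jar with a +62° world turn, which is a −62° twist.

>>> carry_out([
  [[10, 9, 0, -4], [32, 30, 0, -12], [56, 52, 0, -20], [80, 74, 0, -29], [104, 97, 0, -38], [128, 119, 0, -47], [146, 136, 0, -56], [154, 144, 0, -61], [156, 146, 0, -62], [156, 146, 0, -62], [156, 146, 0, -62]],
])

```text
clock: 9.28
tcp_pos: [0.6257, -0.0782, 0.1581]
ee_rot: [-2.693, -1.617, 0.001]
wrist_force: [-0.4, 0.5, -1.1]
finger_gap: 0.025
gripper_force: 34.6
```

```bash
python3 look.py g2; python3 -c "
from h import *
go(.6258,-.0783,.058,-28)"
```

```text
tcp [ 0.6257 -0.0782  0.1581] F [-0.4  0.5 -1.1] t 9.28
[133.1 256.5] 1107 z.012: [ 0.4487 -0.0938] z.06: [ 0.4837 -0.0815]
[253.4 212.4] 16233 z.012: [ 0.6042 -0.1117] z.06: [ 0.6132 -0.0964]
[148.7  32.8] 7849 z.012: [0.6016 0.0994] z.06: [0.6111 0.0794]
shift [-0.  -0.1  0.1] twist 62.0 yaw now -28.0 j6 0.24 tilt 0.02
shift [-0.000e+00  1.000e-01  1.003e+02] twist -0.0 yaw now -28.0 j6 0.24 tilt 0.02
```

View pics/g2.png

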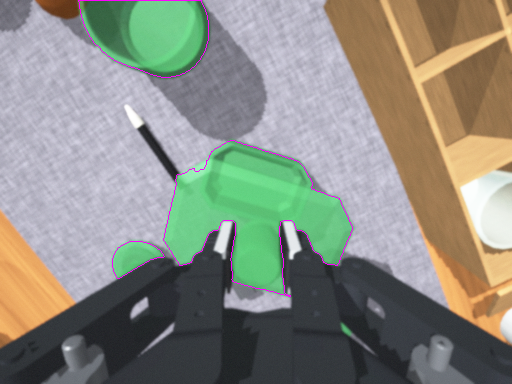

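The lid is over the oblong jar at (250,200) with its edges parallel to the jar's. I lower it.

>>> carry_out([
  [[0, 0, 15, 0], [0, 0, 35, 0], [0, 0, 55, 0], [0, 0, 72, 0], [0, 0, 84, 0], [0, 0, 91, 0], [0, 0, 95, 0], [0, 0, 97, 0], [0, 0, 98, 0], [0, 0, 98, 0], [0, 0, 98, 0]],
])

```text
clock: 10.7
tcp_pos: [0.6262, -0.0788, 0.0606]
ee_rot: [2.692, 1.618, 0.0]
wrist_force: [0.4, 0.4, -1.5]
finger_gap: 0.0248
gripper_force: 34.6
```

>>> carry_out([
  [[0, 0, 0.5, 0], [0, 0, 1, 0], [0, 0, 1.5, 0], [0, 0, 1.8, 0], [0, 0, 1.8, 0]],
])

```text
clock: 11.32
tcp_pos: [0.6261, -0.0788, 0.059]
ee_rot: [2.692, 1.618, 0.0]
wrist_force: [-1.6, 1.3, 4.4]
finger_gap: 0.025
gripper_force: 35.1
```

Light contact (about 6 N). I release it, rise, and head for the small lid.

>>> carry_out([
  [[0, 0, 0, 0], [0, 0, 0, 0], [0, 0, 0, 0], [0, 0, 0, 0], [0, 0, -10, 0], [0, 0, -40, 0], [0, 0, -80, 0], [0, 0, -120, 0], [0, 0, -150, 0], [0, 0, -160, 0], [0, 0, -160, 0]],
], hand=50)

```text
clock: 12.7
tcp_pos: [0.6261, -0.0787, 0.2187]
ee_rot: [2.692, 1.618, 0.001]
wrist_force: [-0.2, -0.4, -0.5]
finger_gap: 0.0498
gripper_force: 0.0
```

```bash
python3 look.py p1
python3 - <<'E'
from fit import *
print(fit("p1","lidO",.052,np.array((.6258,-.0783))))
go(.4477,-.1097,.0185,-90)
E
```

```text
tcp [ 0.6261 -0.0787  0.2187] F [-0.2 -0.4 -0.5] t 12.7
[300.3 289.5] 725 z.012: [ 0.5976 -0.2743] z.06: [ 0.606  -0.2393]
[155.1 241.7] 1444 z.012: [ 0.4478 -0.1052] z.06: [ 0.4768 -0.0935]
[256.9 174.2] 5094 z.012: [ 0.6229 -0.0863] z.06: [ 0.6278 -0.0772]
[167.8  38. ] 6775 z.012: [0.6071 0.1082] z.06: [0.6142 0.0905]
shift [ 0.1  0.4 -1.1] twist 62.0 yaw now -28.0 j6 0.24 tilt 0.08
(array([ 0.62641317, -0.08044269]), np.float32(133.311), np.float64(0.00041679226612384543), np.float64(0.06434662115775765), 29)
shift [-110.8 -142.3  199.3] twist 62.0 yaw now -28.0 j6 0.24 tilt 0.08
```

View pics/p1.png

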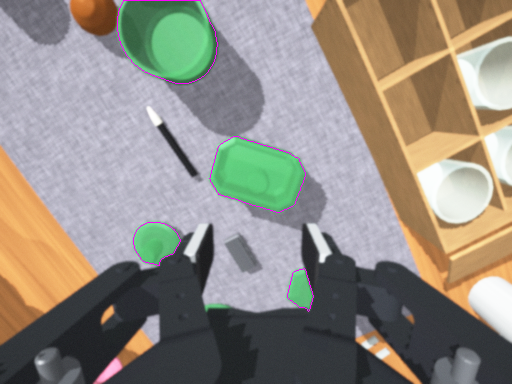

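The oblong lid sits centred on its jar at (257,174), within 2 mm and 1°. Next is the small lid.

>>> carry_out([
  [[-18, -24, 10, 9], [-37, -48, 25, 18], [-56, -72, 45, 28], [-75, -95, 65, 38], [-93, -119, 85, 48], [-107, -137, 105, 57], [-111, -142, 130, 62], [-111, -142, 160, 62], [-111, -142, 180, 62], [-111, -142, 193, 62], [-111, -142, 199, 62], [-111, -142, 199, 62]],
])

```text
clock: 14.25
tcp_pos: [0.4485, -0.1101, 0.0193]
ee_rot: [-3.141, -0.001, 0.001]
wrist_force: [-0.7, -0.1, -0.3]
finger_gap: 0.0498
gripper_force: 0.0
```

>>> carry_out([
  [[0, 0, 0, 0], [0, 0, 0, 0], [0, 0, 0, 0], [0, 0, 0, 0], [0, 0, 0, 0], [0, 0, 0, 0]],
], hand=15)

```text
clock: 15.0
tcp_pos: [0.449, -0.1102, 0.0202]
ee_rot: [3.141, 0.0, 0.002]
wrist_force: [-0.2, 0.7, 6.7]
finger_gap: 0.025
gripper_force: 34.3
```

>>> carry_out([
  [[0, 0, -6, 0], [0, 0, -20, 0], [0, 0, -45, 0], [0, 0, -75, 0], [0, 0, -105, 0], [0, 0, -130, 0], [0, 0, -140, 0], [0, 0, -140, 0], [0, 0, -140, 0]],
])

```text
clock: 16.12
tcp_pos: [0.448, -0.1099, 0.1586]
ee_rot: [-3.141, -0.0, 0.003]
wrist_force: [-0.2, 0.3, -0.7]
finger_gap: 0.0252
gripper_force: 34.4
```

```bash
python3 -c "
from h import *
go(.4706,.273,.157,-90)"
```

```text
shift [  22.7 -382.9    1.8] twist 0.0 yaw now -90.0 j6 1.16 tilt 0.1
```

>>> carry_out([
  [[1, -12, 0, 0], [3, -45, 0, 0], [6, -90, 0, 0], [9, -140, 0, 0], [12, -190, 0, 0], [15, -240, 0, 0], [18, -290, 0, 0], [20, -335, 0, 0], [22, -368, 0, 0], [23, -383, 0, 0], [23, -383, 0, 0], [23, -383, 0, 0]],
])

```text
clock: 17.62
tcp_pos: [0.4713, 0.2719, 0.1592]
ee_rot: [3.141, -0.001, -0.001]
wrist_force: [-0.3, 0.2, -1.4]
finger_gap: 0.0246
gripper_force: 34.5
```

```bash
python3 look.py g3; python3 -c "
from h import *
go(.4706,.273,.0675,-90)"
```

```text
tcp [0.4713 0.2719 0.1592] F [-0.3  0.2 -1.4] t 17.62
[258.7 216.1] 8147 z.012: [0.4279 0.2687] z.06: [0.4464 0.2691]
[450.   39.4] 9208 z.012: [0.6145 0.0791] z.06: [0.602 0.111]
[284.4  29.2] 5528 z.012: [0.6208 0.2443] z.06: [0.6073 0.2487]
shift [-0.1 -0.1  0.1] twist -0.1 yaw now -90.1 j6 1.95 tilt 0.04
shift [-0.8 -1.3 91.8] twist -0.1 yaw now -90.1 j6 1.95 tilt 0.04
```

View pics/g3.png

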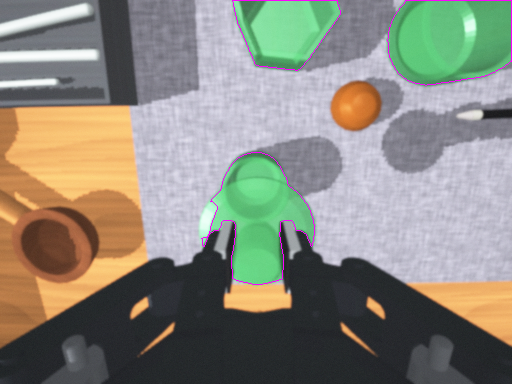

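The small lid hangs over the small jar at (257,185), on its axis. I lower it.

>>> carry_out([
  [[0, -1, 15, 0], [0, -1, 35, 0], [-1, -1, 55, 0], [-1, -1, 70, 0], [-1, -1, 80, 0], [-1, -1, 86, 0], [-1, -1, 89, 0], [-1, -1, 90, 0], [-1, -1, 90, 0], [-1, -1, 90, 0]],
])

```text
clock: 18.92
tcp_pos: [0.4707, 0.274, 0.0698]
ee_rot: [-3.141, -0.0, -0.001]
wrist_force: [-0.2, -0.2, -0.5]
finger_gap: 0.0253
gripper_force: 34.5
```

>>> carry_out([
  [[0, 0, 0.5, 0], [0, 0, 1, 0], [0, 0, 1.4, 0], [0, 0, 1.4, 0]],
])

```text
clock: 19.42
tcp_pos: [0.4705, 0.2739, 0.0682]
ee_rot: [3.142, 0.0, 0.0]
wrist_force: [-0.9, -0.2, 1.4]
finger_gap: 0.0249
gripper_force: 34.7
```

>>> carry_out([
  [[0, 0, 0.4, 0], [0, 0, 0.8, 0], [0, 0, 0.8, 0], [0, 0, 0.8, 0]],
])

```text
clock: 19.92
tcp_pos: [0.4706, 0.2739, 0.0682]
ee_rot: [-3.141, -0.001, -0.001]
wrist_force: [-2.7, -1.1, 8.4]
finger_gap: 0.0253
gripper_force: 35.3
```

>>> carry_out([
  [[0, 0, 0, 0], [0, 0, 0, 0], [0, 0, 0, 0], [0, 0, 0, 0], [0, 0, -10, 0], [0, 0, -40, 0], [0, 0, -80, 0], [0, 0, -120, 0], [0, 0, -150, 0], [0, 0, -160, 0], [0, 0, -160, 0]],
], hand=50)

```text
clock: 21.3
tcp_pos: [0.4705, 0.2739, 0.2274]
ee_rot: [-3.141, -0.0, -0.001]
wrist_force: [0.5, 0.5, -0.6]
finger_gap: 0.05
gripper_force: 0.0
```

```bash
python3 look.py p2
python3 - <<'E'
from fit import *
for k,z in(("lidS",.06),("jarH",.064),("jarL",.07)): print(k,fit("p2",k,z,np.array(G["jar"+k[-1]])))
go(.617,-.283,.0185,-90)
E
```

```text
tcp [0.4705 0.2739 0.2274] F [ 0.5  0.5 -0.6] t 21.3
[257.9 174.6] 2556 z.012: [0.4612 0.2716] z.06: [0.4716 0.2718]
[504.   62.7] 602 z.012: [ 0.6072 -0.0398] z.06: [0.5979 0.0023]
[418.9  43.9] 7720 z.012: [0.6257 0.0745] z.06: [0.6139 0.1012]
[280.9  36.2] 4831 z.012: [0.6319 0.2443] z.06: [0.6194 0.2481]
shift [ 0.4 -0.2 -1. ] twist 0.0 yaw now -90.0 j6 1.96 tilt 0.08
lidS (array([0.47055446, 0.27222629]), 0, np.float64(-0.00038822003805861544), np.float64(0.06560635055660465), 27)
jarH None
jarL None
shift [147.1 556.6 208.1] twist 0.0 yaw now -90.0 j6 1.96 tilt 0.08
```

The small lid is seated within 1 mm. Next is the hex lid.

>>> carry_out([
  [[5, 25, 0, 0], [18, 75, 0, 0], [32, 125, 0, 0], [46, 175, 0, 0], [60, 225, 0, 0], [74, 275, 0, 0], [88, 325, 0, 0], [102, 375, 0, 0], [116, 425, 0, 0], [130, 475, 0, 0], [142, 525, 0, 0], [147, 557, 20, 0]],
])

```text
clock: 22.85
tcp_pos: [0.6179, -0.2857, 0.2061]
ee_rot: [3.141, -0.002, 0.0]
wrist_force: [1.0, 0.3, -1.1]
finger_gap: 0.0499
gripper_force: 0.0
```

```bash
python3 -c "
from h import *
go(.617,-.283,.0185,-90)"
```

```text
shift [ -0.9  -2.8 187.6] twist -0.1 yaw now -90.1 j6 1.03 tilt 0.03
```

>>> carry_out([
  [[0, 0, 20, 0], [0, 0, 50, 0], [0, 0, 85, 0], [0, 0, 120, 0], [0, 0, 150, 0], [0, 0, 172, 0], [0, 0, 183, 0], [0, 0, 188, 0], [0, 0, 188, 0]],
])

```text
clock: 23.98
tcp_pos: [0.6177, -0.2831, 0.0194]
ee_rot: [3.142, 0.0, 0.0]
wrist_force: [-0.2, -0.3, 0.1]
finger_gap: 0.0498
gripper_force: 0.0
```

>>> carry_out([
  [[0, 0, 0, 0], [0, 0, 0, 0], [0, 0, 0, 0], [0, 0, 0, 0], [0, 0, 0, 0], [0, 0, 0, 0]],
], hand=15)

```text
clock: 24.72
tcp_pos: [0.6182, -0.2833, 0.0205]
ee_rot: [3.141, 0.0, 0.003]
wrist_force: [-1.3, 0.7, 7.4]
finger_gap: 0.0247
gripper_force: 34.9
```

>>> carry_out([
  [[0, 0, -6, 0], [0, 0, -20, 0], [0, 0, -45, 0], [0, 0, -75, 0], [0, 0, -105, 0], [0, 0, -130, 0], [0, 0, -140, 0], [0, 0, -140, 0], [0, 0, -140, 0]],
])

```text
clock: 25.85
tcp_pos: [0.617, -0.2827, 0.1579]
ee_rot: [-3.14, -0.0, 0.003]
wrist_force: [-0.4, -0.4, -2.3]
finger_gap: 0.0249
gripper_force: 34.5
```

```bash
python3 look.py g4; python3 -c "
from h import *
go(.6225,.2475,.16,-117.6)"
```

```text
tcp [ 0.617  -0.2827  0.1579] F [-0.4 -0.4 -2.3] t 25.85
[260.  230.3] 10995 z.012: [ 0.5563 -0.2871] z.06: [ 0.5779 -0.2866]
[ 55.8 174.9] 8381 z.012: [ 0.6222 -0.0586] z.06: [ 0.6327 -0.0963]
shift [-0.  -0.  -0.1] twist 0.0 yaw now -90.0 j6 1.03 tilt 0.15
shift [   5.6 -530.3   -1.5] twist 27.6 yaw now -90.0 j6 1.03 tilt 0.15
```

View pics/g4.png

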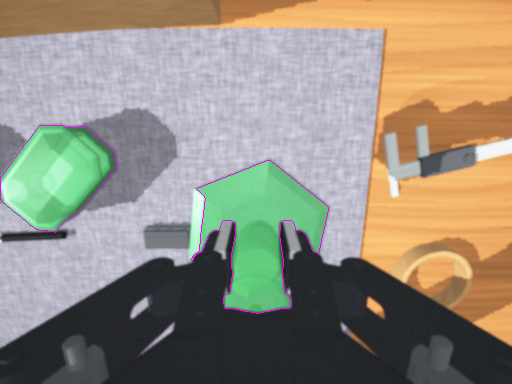

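The hex lid hangs level at (258,235), with a corner up at (269,160) as before. I carry it to the hex jar with a 27.6° twist.

>>> carry_out([
  [[0, -15, 0, 0], [0, -55, 0, 3], [1, -105, 0, 6], [1, -155, 0, 9], [2, -205, 0, 12], [3, -255, 0, 15], [3, -305, 0, 18], [4, -355, 0, 21], [4, -405, 0, 24], [5, -455, 0, 26], [5, -500, 0, 27.6], [6, -525, 0, 27.6]],
])

```text
clock: 27.4
tcp_pos: [0.6223, 0.2449, 0.1588]
ee_rot: [3.052, -0.745, -0.002]
wrist_force: [-0.3, -0.2, -0.8]
finger_gap: 0.0249
gripper_force: 34.6
```

>>> carry_out([
  [[0, 0, 0, 0], [0, 0, 0, 0]],
])

```text
clock: 27.65
tcp_pos: [0.6234, 0.2409, 0.159]
ee_rot: [3.05, -0.749, -0.001]
wrist_force: [0.1, 0.4, -1.5]
finger_gap: 0.025
gripper_force: 34.7
```

```bash
python3 look.py g5; python3 -c "
from h import *
go(.6225,.2475,.0765,-117.6)"
```

```text
tcp [0.6234 0.2409 0.159 ] F [ 0.1  0.4 -1.5] t 27.65
[259.4 219.2] 11071 z.012: [0.5805 0.2593] z.06: [0.5977 0.2509]
[402.5 123.3] 10359 z.012: [0.6064 0.0751] z.06: [0.6193 0.0974]
[502.4  57.1] 1006 z.012: [ 0.6216 -0.0413] z.06: [6.319e-01 4.000e-04]
shift [-0.3 -0.3  0.1] twist -27.7 yaw now -117.7 j6 2.31 tilt 0.05
shift [-4.2 -5.8 82.6] twist -0.1 yaw now -117.7 j6 2.31 tilt 0.05
```

View pics/g5.png

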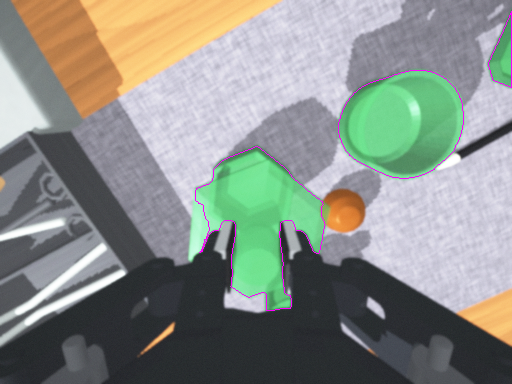

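The hex lid is over the hex jar, about 7 mm short along the travel direction. I correct that and lower it.

>>> carry_out([
  [[-2, -3, 5, 0], [-4, -5, 15, 0], [-4, -5, 30, 0], [-4, -5, 46, 0], [-4, -5, 60, 0], [-4, -5, 70, 0], [-4, -5, 76, 0], [-4, -5, 79, 0], [-4, -5, 80, 0], [-4, -5, 80, 0], [-4, -5, 80, 0]],
])

```text
clock: 29.08
tcp_pos: [0.6224, 0.2483, 0.0797]
ee_rot: [-3.051, 0.749, -0.001]
wrist_force: [-0.1, -0.6, -0.8]
finger_gap: 0.0249
gripper_force: 34.7
```

>>> carry_out([
  [[0, 0, 0.5, 0], [0, 0, 1, 0], [0, 0, 1.5, 0], [0, 0, 2, 0], [0, 0, 2, 0]],
])

```text
clock: 29.7
tcp_pos: [0.6222, 0.2482, 0.0772]
ee_rot: [3.051, -0.749, -0.0]
wrist_force: [-0.7, 0.3, -1.4]
finger_gap: 0.0251
gripper_force: 34.7
```

>>> carry_out([
  [[0, 0, 0.5, 0], [0, 0, 1, 0], [0, 0, 1.3, 0], [0, 0, 1.3, 0]],
])

```text
clock: 30.2
tcp_pos: [0.6223, 0.2482, 0.0765]
ee_rot: [-3.051, 0.749, -0.001]
wrist_force: [-2.2, -2.0, 3.9]
finger_gap: 0.0247
gripper_force: 35.1
```

>>> carry_out([
  [[0, 0, 0, 0], [0, 0, 0, 0], [0, 0, 0, 0], [0, 0, 0, 0], [0, 0, -10, 0], [0, 0, -40, 0], [0, 0, -80, 0], [0, 0, -120, 0], [0, 0, -150, 0], [0, 0, -160, 0], [0, 0, -160, 0]],
], hand=50)

```text
clock: 31.58
tcp_pos: [0.6223, 0.2482, 0.2362]
ee_rot: [-3.051, 0.749, -0.001]
wrist_force: [0.2, 0.3, -0.3]
finger_gap: 0.0502
gripper_force: 0.0
```

```bash
python3 look.py p3
python3 - <<'E'
from fit import *
for k,z in(("lidH",.068),("lidS",.06),("jarL",.07)): print(k,fit("p3",k,z,np.array(G["jar"+k[-1]])))
go(.4487,-.2793,.0185,-90)
E
```

```text
tcp [0.6223 0.2482 0.2362] F [ 0.2  0.3 -0.3] t 31.57
[288.7 273.3] 1924 z.012: [0.4508 0.2814] z.06: [0.4813 0.2729]
[257.7 173.8] 3661 z.012: [0.6132 0.2513] z.06: [0.6223 0.2466]
[373.6 118.1] 5812 z.012: [0.6091 0.0795] z.06: [0.6188 0.0975]
[484.2  50.2] 4684 z.012: [ 0.6231 -0.0804] z.06: [ 0.6309 -0.0415]
shift [ 0.3 -0.3 -1.2] twist -27.6 yaw now -117.6 j6 2.32 tilt 0.08
lidH (array([0.62219895, 0.24700603]), np.float32(54.42252), np.float64(-0.0012680594453531539), np.float64(0.06114528585749374), 25)
lidS (array([0.47943191, 0.27177858]), 0, np.float64(0.004882732821101772), np.float64(0.20604626118156785), 25)
jarL (array([0.6165631 , 0.09616258]), 0, np.float64(-0.0010896795072713337), np.float64(0.12851421069083016), 41)
shift [ 91.  547.4 217. ] twist -27.6 yaw now -117.6 j6 2.32 tilt 0.08
```

View pics/p3.png

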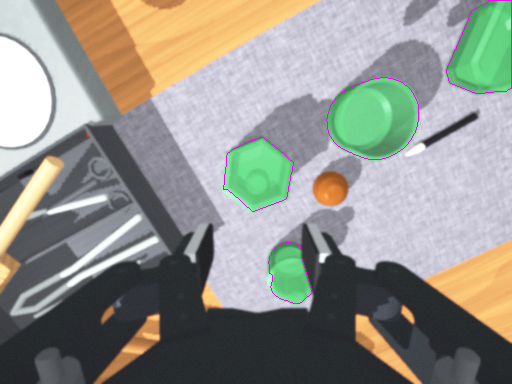

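The hex lid is seated at (258,174), within 1 mm and aligned. Last is the large lid.

>>> carry_out([
  [[4, 25, 0, -2], [12, 75, 0, -5], [20, 125, 0, -8], [28, 175, 0, -11], [37, 225, 0, -14], [45, 275, 0, -17], [54, 325, 0, -20], [62, 375, 0, -23], [70, 425, 0, -26], [79, 475, 0, -27.6], [87, 525, 10, -27.6], [91, 547, 20, -27.6]],
])

```text
clock: 33.12
tcp_pos: [0.4479, -0.2807, 0.2141]
ee_rot: [-3.14, 0.004, 0.004]
wrist_force: [0.1, -0.3, -0.2]
finger_gap: 0.0499
gripper_force: 0.0
```

>>> carry_out([
  [[0, 0, 0, 0], [0, 0, 0, 0]],
])

```text
clock: 33.38
tcp_pos: [0.4496, -0.2779, 0.2154]
ee_rot: [-3.14, -0.001, 0.002]
wrist_force: [-0.6, -0.2, 0.8]
finger_gap: 0.0504
gripper_force: 0.0
```

```bash
python3 -c "
from h import *
go(.4487,-.2793,.0185,-90)"
```

```text
shift [ -0.7   1.7 196.9] twist 0.0 yaw now -90.0 j6 0.87 tilt 0.1
```

>>> carry_out([
  [[-0.5, 1, 20, 0], [-0.5, 1, 55, 0], [-0.5, 1, 95, 0], [-0.5, 1, 130, 0], [-0.5, 1, 160, 0], [-0.5, 1, 182, 0], [-0.5, 1, 192, 0], [-0.5, 1, 197, 0], [-0.5, 1, 197, 0]],
])

```text
clock: 34.5
tcp_pos: [0.4495, -0.2797, 0.0194]
ee_rot: [3.141, 0.001, 0.001]
wrist_force: [-0.3, 0.1, 0.4]
finger_gap: 0.0502
gripper_force: 0.0
```

>>> carry_out([
  [[0, 0, 0, 0], [0, 0, 0, 0], [0, 0, 0, 0], [0, 0, 0, 0], [0, 0, 0, 0], [0, 0, 0, 0]],
], hand=15)

```text
clock: 35.25
tcp_pos: [0.4495, -0.28, 0.0199]
ee_rot: [3.141, 0.0, 0.002]
wrist_force: [0.9, 0.6, 6.5]
finger_gap: 0.0252
gripper_force: 34.3
```

>>> carry_out([
  [[0, 0, -6, 0], [0, 0, -20, 0], [0, 0, -45, 0], [0, 0, -75, 0], [0, 0, -105, 0], [0, 0, -130, 0], [0, 0, -145, 0], [0, 0, -145, 0], [0, 0, -145, 0]],
])

```text
clock: 36.38
tcp_pos: [0.4486, -0.2794, 0.1631]
ee_rot: [-3.141, -0.0, 0.002]
wrist_force: [-0.4, -0.8, -1.6]
finger_gap: 0.0251
gripper_force: 34.5
```

```bash
python3 -c "
from h import *
go(.6162,.0957,.162,-90)"
```

```text
shift [ 167.6 -375.1    1.3] twist 0.0 yaw now -90.0 j6 0.87 tilt 0.1
```

>>> carry_out([
  [[7, -15, 0, 0], [24, -53, 0, 0], [43, -96, 0, 0], [63, -140, 0, 0], [83, -185, 0, 0], [103, -230, 0, 0], [123, -275, 0, 0], [142, -318, 0, 0], [157, -352, 0, 0], [165, -370, 0, 0], [168, -375, 0, 0], [168, -375, 0, 0]],
])

```text
clock: 37.88
tcp_pos: [0.6167, 0.0947, 0.1637]
ee_rot: [3.141, -0.0, -0.001]
wrist_force: [-0.1, -0.8, -1.8]
finger_gap: 0.0245
gripper_force: 34.6
```

```bash
python3 look.py g6; python3 -c "
from h import *
go(.6162,.0957,.082,-90)"
```

```text
tcp [0.6167 0.0947 0.1637] F [-0.1 -0.8 -1.8] t 37.88
[102.1 281.4] 603 z.012: [0.4821 0.291 ] z.06: [0.5153 0.2587]
[ 99.4 181.4] 7507 z.012: [0.6133 0.273 ] z.06: [0.625  0.2436]
[260.2 214.2] 14177 z.012: [0.574  0.0898] z.06: [0.5922 0.0905]
[427.6 173.2] 8756 z.012: [ 0.6231 -0.0996] z.06: [ 0.6333 -0.0679]
shift [ 0.  -0.4  0.1] twist -0.0 yaw now -90.0 j6 1.6 tilt 0.05
shift [-0.4 -1.5 81.8] twist -0.0 yaw now -90.0 j6 1.6 tilt 0.05
```

View pics/g6.png

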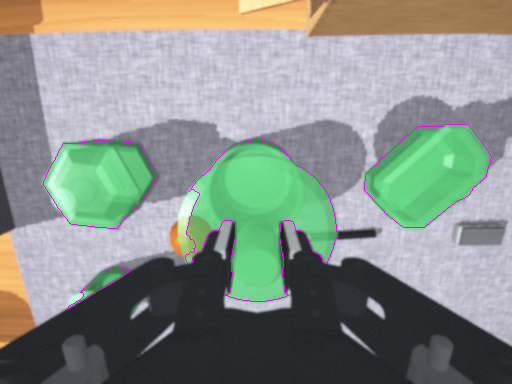

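The large lid is centred over the large jar at (257,180), with the hex lid (100,181) and oblong lid (428,173) sitting well. I lower it.

>>> carry_out([
  [[0, -1, 12, 0], [0, -1, 30, 0], [0, -1, 48, 0], [0, -1, 62, 0], [0, -1, 71, 0], [0, -1, 76, 0], [0, -1, 79, 0], [0, -1, 80, 0], [0, -1, 80, 0], [0, -1, 80, 0]],
])

```text
clock: 39.17
tcp_pos: [0.6172, 0.0963, 0.0843]
ee_rot: [3.141, 0.0, 0.001]
wrist_force: [-0.5, 0.8, -1.6]
finger_gap: 0.025
gripper_force: 34.6
```

>>> carry_out([
  [[0, 0, 0.5, 0], [0, 0, 1, 0], [0, 0, 1.5, 0], [0, 0, 1.8, 0], [0, 0, 1.8, 0]],
])

```text
clock: 39.8
tcp_pos: [0.617, 0.0963, 0.0821]
ee_rot: [3.141, 0.0, -0.0]
wrist_force: [-0.5, 0.0, -1.2]
finger_gap: 0.0248
gripper_force: 34.6
```

>>> carry_out([
  [[0, 0, 0.5, 0], [0, 0, 1, 0], [0, 0, 1, 0], [0, 0, 1, 0]],
])

```text
clock: 40.3
tcp_pos: [0.6171, 0.0963, 0.0819]
ee_rot: [3.141, 0.0, 0.001]
wrist_force: [-2.2, -1.0, 6.1]
finger_gap: 0.0249
gripper_force: 35.2
```

>>> carry_out([
  [[0, 0, 0, 0], [0, 0, 0, 0], [0, 0, 0, 0], [0, 0, 0, 0], [0, 0, -10, 0], [0, 0, -40, 0], [0, 0, -80, 0], [0, 0, -120, 0], [0, 0, -150, 0], [0, 0, -160, 0], [0, 0, -160, 0]],
], hand=50)

```text
clock: 41.68
tcp_pos: [0.617, 0.0963, 0.2414]
ee_rot: [3.142, 0.0, 0.001]
wrist_force: [-0.0, -0.6, -0.4]
finger_gap: 0.0497
gripper_force: 0.0
```

>>> carry_out([
  [[-20, 0, 0, 0], [-50, 0, 0, 0], [-80, 0, 0, 0], [-90, 0, 0, 0], [-90, 0, 0, 0], [-90, 0, 0, 0]],
])

```text
clock: 42.42
tcp_pos: [0.5278, 0.0962, 0.2408]
ee_rot: [3.142, 0.0, -0.0]
wrist_force: [0.3, -1.0, -0.1]
finger_gap: 0.0495
gripper_force: 0.0
```

```bash
python3 look.py p4
python3 - <<'E'
from fit import *
for k in"LSHO": print(k,G["jar"+k],fit("p4","lid"+k,H["jar"+k]+.004,np.array(G["jar"+k])))
E
```

```text
tcp [0.5278 0.0962 0.2408] F [ 0.3 -1.  -0.1] t 42.42
[126.8 212.7] 2486 z.012: [0.4579 0.2878] z.06: [0.4758 0.2628]
[127.6  91.6] 4923 z.012: [0.6273 0.2656] z.06: [0.6233 0.2434]
[257.6  94.9] 6056 z.012: [0.6224 0.0944] z.06: [0.6189 0.0945]
[402.5  89.5] 6037 z.012: [ 0.6306 -0.0965] z.06: [ 0.6261 -0.0716]
shift [ 0.  0. -0.] twist 0.0 yaw now -90.0 j6 1.61 tilt 0.01
L (0.61, 0.095) (array([0.6159749 , 0.09505574]), 0, np.float64(-0.00048804333367240775), np.float64(0.02254056543245917), 39)
S (0.473, 0.273) (array([0.47482087, 0.26486837]), 0, np.float64(0.005450518325283276), np.float64(0.2145115794204027), 27)
H (0.624, 0.25) (array([0.6205945 , 0.24197126]), np.float32(54.559723), np.float64(0.002372542256530381), np.float64(0.14099187501702826), 23)
O (0.626, -0.07) (array([ 0.62558857, -0.07512945]), np.float32(134.39294), np.float64(0.003773677120085697), np.float64(0.1775851384315813), 27)
```

View pics/p4.png

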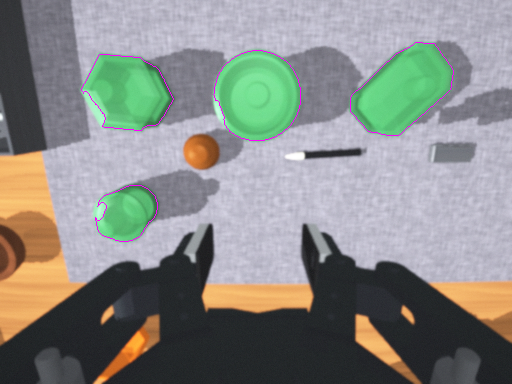

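The large lid sits centred at (258,95). The hex (127,92), oblong (403,90) and small (127,213) lids are on their jars, and the paperweight (201,152) and file (453,153) are undisturbed. The arm is clear, so I hand in.

```bash
python3 -c "
from bench import *
print(close_job())"
```

```text
the job is handed in; nothing more can be done
None
```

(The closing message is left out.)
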